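# Squash the scraps and hold the caddy lid

### The job

Make room in the scrap caddy and hold it open for the cook. First, with the lid still shut, press the lever on the caddy's side all the way down to its stop and let it spring all the way back up. Then take the lid by its front bar, raise it until it is past its balance point but without letting it get away to its open stop, then bring it back and keep holding it still just below the balance point (a few degrees, at most ten), so that it would fall shut if you let go: finish while holding it there, and leave the other things on the worktop where they stand.

Things in the scene. Friction and masses are not known exactly. Their poses are not given: they have to be found in the camera images.
- caddy: Scrap caddy fixed to the worktop: a white open-topped box 180 mm deep (x), 200 mm wide (y), 128 mm high, with a grey lever housing on its right (-y) side (22 mm wide, 125 mm high) and a bare steel lid hinged along its far (+x) top edge. Origin: centre of the underside, on the worktop. Its x axis points level away from the robot side (from the lid's bar to the hinge), y level to the left, z up; it starts at various places and turned up to about 0.3 rad.
- lid (a joint): Angle of the lid, rad: 0 shut, grows as the front bar rises, open stop at 1.6. Over-centre spring: the balance point is at 1.0 rad (57 degrees). Below it the spring and the weight pull the lid shut (about 7 N at the bar when shut, fading to nothing at 1.0); above it the spring pushes it open, ever harder (about 4 N at 1.5), so it must be held both ways. The spring is a thin black and steel strut on the caddy's left side.
- lid_bar (a point): Middle of the lid's front bar: a round steel bar 12 mm thick, 120 mm long along the caddy's y, free of the lid but for two thin arms at its ends (55 mm before the lid's front edge, with nothing under it). 230 mm from the hinge line, in the plane of the lid; 135 mm above the worktop when shut, so it stands 135 mm + 230 mm x sin(angle) high and 230 mm x cos(angle) before the hinge line: 329 mm high at the balance point.
- lid_hinge (a point): Middle of the lid's hinge line (along the caddy's y), fixed to the caddy at 90 mm in its x, 135 mm up.
- lever (a joint): Angle of the compactor lever, rad: 0 at rest (arm pointing to the caddy's front, 0.7 rad above level), grows as it is pressed down, stop at 0.85 (arm 0.15 rad below level). A spring returns it; pressing at the grip takes about 2 N at rest, 6 N at the stop.
- lever_grip (a point): Middle of the lever's grip: a round wooden bar 22 mm thick, 80 mm long along the caddy's y, at the end of a 130 mm arm on the caddy's right side; 189 mm above the worktop at rest, 86 mm at the stop. Moves about lever_pivot.
- lever_pivot (a point): Point on the lever's pivot line (along the caddy's y) level with the middle of the grip: 20 mm in x, -175 mm in y, 105 mm up in the caddy's frame.
- sauce_bottle: Bystander: brown glass bottle, red cap, 56 mm across, 170 mm high, behind the lever. Origin: centre of underside.
- spice_jar: Bystander: glass jar, white lid, 54 mm across, 85 mm high, left of the caddy, behind the mug. Origin: centre of underside.
- salt_dish: Bystander: small white dish, 64 mm across, 35 mm high, before the caddy to the left. Origin: centre of underside.
- mug: Bystander: blue mug, 80 mm across, 90 mm high, left of the caddy. Origin: centre of underside.
- steel_bowl: Bystander: steel bowl, 150 mm across, 60 mm high, left of the robot's front. Origin: centre of underside.
- spoon: Bystander: steel spoon with a wooden handle, lying flat, right of the robot's front. Origin: centre of underside.

How it is judged:
By the outcome, as a careful person would: the job done as asked, in the order asked, and still so for the second after the job is handed in, while the arm keeps its last pose, push and grip.
It also fails if it takes over 64 s, if anything falls off the work surface, if the arm or the gripper's body presses on something with over 40 N, if the wrist force passes 120 N, or if a joint passes its speed limit or range.

### The arm

A 6-joint arm with a two-finger parallel gripper is mounted at the origin on the work surface. World frame = base frame: x ahead of the robot, y to its left, z up, the work surface at z = 0. Lengths are in m, angles in rad, forces in N, time in s.
With the tool pointing down it reaches from about 0.375 to 0.9 m from the base axis. Payload 3.1 kg.
Tool frame: the origin (TCP) lies between the finger pads; the fingertips stand 11 mm ahead of it and the grasp point (between the pads) lies 8 mm behind it; z points along the fingers, y is the direction in which the jaws open and shut (so a half turn about z gives the same grasp; the last joint's range is limited). The gripper opens to 85 mm and grips with 20 to 120 N. Pads are 22 mm wide; open, the fingers measure 114 mm over their backs; the gripper's body (76 mm by 85 mm) begins 54 mm behind the grasp point. The pads swing forward as they close: fully open they stand 13 mm farther back than shut.
Start: joints at [-1.446, 0.527, 1.433, -0, 1.181, -0.178], TCP at [0.186, -0.597, 0.242] pointing down, gripper open.
Joint ranges: [-3.08, 3.08], [-0.75, 2.2], [0.22, 2.44], [-1.43, 4.57], [0, 2.65], [-2.85, 2.85]. Speed limits (rad/s): [2.79, 2.79, 3.14, 3.14, 3.14, 3.14].

### API

Orientations are given as a unit quaternion [x, y, z, w].
In Python, from station import manip gives the robot as it stands.
- The arm moves only by the tool move_arm, never from a script. Its argument "deltas" is a list of rows, each a list of 5 numbers: the shift along the tool's x, y, z in units of 40 cm (1.0 is 40 cm), then the turn about the tool's z in units of 0.5 rad (1.0 is 0.5 rad), then the opening in per cent of the stroke, from 0 (shut) to 100 (fully open). In form: [[x, y, z, twist, grip], ...]. A call has exactly 8 rows; each row is the pose to reach, as a shift and turn from the pose commanded when the call began, along the tool's axes at that moment; what a row does not reach only later rows make up. A row lasts 1/12 s, in which the tool goes at most 41.7 mm and 7.16 degrees, less where a joint would pass 70% of its speed; a pose out of reach is approached as far as the arm can. A call with a number of a shift or a turn outside -1 to 1 is refused whole. A call with a gripper value outside its range is refused whole. The fingers move at their own pace and stop on an object; "force" is the grip in N (left out, the last holds). Time passes only in rows, so rows that repeat a pose let the fingers close, or fill a call up. It gives the time, the measured TCP pose, the force and the opening at its end, in the units of the state.
- manip.sense(): the state, without advancing time (a new reading comes with each control period).
- manip.snapshot(name): name is "scene" or "top"; returns (picture, depth): 384x512x3 uint8, red, green, blue; 384x512 float32, m along the optical axis (not along the pixel's ray), 0 where there is no reading.
- manip.get_calibration(name): a dict with "vfov" (degrees; the focal length in pixels is half the picture's height over the tangent of half this angle, whatever the lens; pixels are square), "cx", "cy" (the principal point, pixels), "pose" (4x4, takes a point from camera to world coordinates). Camera axes: x right, y down, z forward; pixel columns grow to the right and rows downward; lengths in m; the calibration is good to about 2 mm. A picture is of the moment at which its call begins. get_calibration takes no time and is no camera call.
- manip.sign_off(): hands the job in, once; it reports no verdict.
The state is a dict: "t": time; "q": joint angles; "qd": joint speeds; "tau": joint torques, N m; "tcp_pos": TCP position; "tool_rot": TCP orientation; "force": force on the tool from outside, world axes, zero at the start; "ft_torque": the same for the moment, N m; "finger_gap": opening from 0.0 (shut) to 1.0 (fully open).
Only numpy, scipy, OpenCV 4.12 (cv2) and the standard library are available. Lean on these libraries where they do the work, as an engineer would, in place of code of your own. Each camera call takes 0.05 s, during which the arm holds its last target.

## Working session

There is one attempt and no reset: what is moved stays moved. The work goes in short steps, Python scripts to look and compute and a tool call to move; the robot and the scene stay as the last step left them, time stands still between calls to the robot, and variables do not carry over. Pictures are saved under pics/ and viewed, and the job is handed in when it is done.

Besides the shell and the picture viewer there is one more tool, called after ">>>" by a JSON object that holds its "method" and its "body", one argument or row to a line. move_arm: Moves the arm, as the interface text tells. Its arguments: {"type":"object","properties":{"deltas":{"type":"array","items":{"type":"array","items":{"type":"number"}}},"force":{"type":"number"}},"required":["deltas"]}

```bash
ls; mkdir -p pics; python3 - <<'E'
from station import manip
import cv2, numpy as np
s=manip.sense(); print({k:np.round(v,3).tolist() for k,v in s.items()})
for n in ("scene","top"):
    im,d=manip.snapshot(n); cv2.imwrite(f"pics/{n}0.png",im[:,:,::-1]); np.save(f"{n}0_d.npy",d)
    c=manip.get_calibration(n); print(n,c)
E
```

```text
pics
{'t': 0.0, 'q': [-1.447, 0.528, 1.434, 0.0, 1.181, -0.178], 'qd': [-0.0, -0.001, 0.001, 0.001, -0.001, 0.0], 'tau': [-0.001, -44.235, -17.802, -0.0, 0.008, -0.0], 'tcp_pos': [0.186, -0.596, 0.241], 'tool_rot': [0.989, 0.151, 0.0, -0.001], 'force': [-0.342, -0.427, -0.805], 'ft_torque': [0.012, 0.038, 0.008], 'finger_gap': 1.001}
scene {'vfov': 52.093417040347795, 'cx': 247.77922224005778, 'cy': 198.21743445398704, 'pose': array([[-0.58464081,  0.60539887, -0.54008086,  1.15767494],
       [ 0.81104668,  0.41975774, -0.40743922,  0.48410211],
       [-0.01996012, -0.67623639, -0.73641425,  0.96461842],
       [ 0.        ,  0.        ,  0.        ,  1.        ]])}
top {'vfov': 46.811456650551904, 'cx': 253.20973468858205, 'cy': 184.27870955074886, 'pose': array([[-0.00841411, -0.99732597,  0.0725956 ,  0.45073182],
       [-0.99958014,  0.00637572, -0.02826479,  0.04165729],
       [ 0.02772635, -0.07280294, -0.99696087,  1.28885081],
       [ 0.        ,  0.        ,  0.        ,  1.        ]])}
```

View pics/scene0.png

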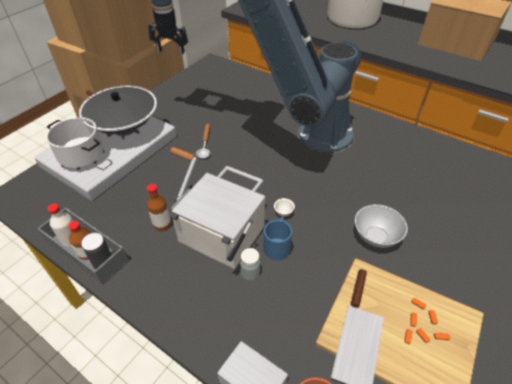

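View pics/top0.png

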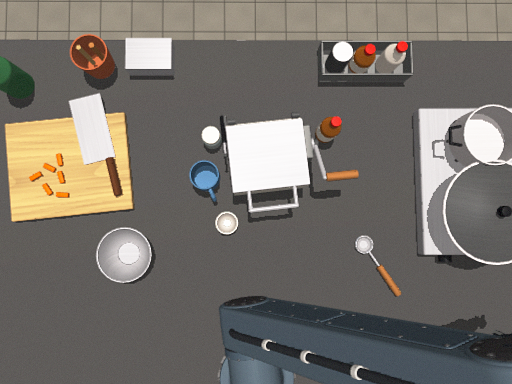

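Top view: lid around (267,155), bar from about (250,209) to (297,207), orange grip around (342,175), bottle cap (336,121). Next I zoom in for precise pixels.

```bash
cat > h.py <<'E'
import numpy as np, cv2
from station import manip
def cal(n):
    c=manip.get_calibration(n); f=192/np.tan(np.radians(c['vfov']/2)); return c,f
def ray(n,u,v):
    c,f=cal(n); d=np.array([(u-c['cx'])/f,(v-c['cy'])/f,1.]); T=c['pose']; return T[:3,3],T[:3,:3]@d
def onz(n,u,v,z):
    o,d=ray(n,u,v); return o+d*(z-o[2])/d[2]
def proj(n,p):
    c,f=cal(n); T=c['pose']; q=T[:3,:3].T@(np.array(p)-T[:3,3]); return f*q[0]/q[2]+c['cx'],f*q[1]/q[2]+c['cy']
def cloud(n,d):
    c,f=cal(n); v,u=np.mgrid[:384,:512]; P=np.stack([(u-c['cx'])/f*d,(v-c['cy'])/f*d,d],-1)
    return P@c['pose'][:3,:3].T+c['pose'][:3,3]
E
python3 - <<'E'
from h import *
im=cv2.imread('pics/top0.png'); d=np.load('top0_d.npy')
c=im[90:225,190:380]; cv2.imwrite('pics/top0z.png',cv2.resize(c,None,fx=4,fy=4,interpolation=cv2.INTER_CUBIC))
im2=cv2.imread('pics/scene0.png'); c=im2[120:290,130:310]; cv2.imwrite('pics/scene0z.png',cv2.resize(c,None,fx=3.5,fy=3.5,interpolation=cv2.INTER_CUBIC))
P=cloud('top',d)
hsv=cv2.cvtColor(im,cv2.COLOR_BGR2HSV)
m=(hsv[...,0]>4)&(hsv[...,0]<18)&(hsv[...,1]>120)&(hsv[...,2]>80)
m[:, :318]=0; m[:160]=0; m[195:]=0; m[:,370:]=0
ys,xs=np.nonzero(m); print('grip px',len(xs),xs.min(),xs.max(),xs.mean(),ys.mean(), cv2.minAreaRect(np.stack([xs,ys],1).astype(np.float32)))
print(np.median(P[m],0), onz('top',xs.mean(),ys.mean(),.195))
m2=(P[...,2]>.128)&(P[...,2]<.15); m2[:, :215]=0;m2[:,320:]=0;m2[:105]=0;m2[220:]=0
ys,xs=np.nonzero(m2); Q=P[m2]; print(len(Q),Q.mean(0))
big=cv2.morphologyEx(m2.astype(np.uint8),cv2.MORPH_OPEN,np.ones((13,13)))
Qb=P[big>0][:,:2].astype(np.float32); r=cv2.minAreaRect(Qb); print('lid',r,cv2.boxPoints(r), np.median(P[big>0][:,2]))
bar=m2&(big==0)&(np.mgrid[:384,:512][0]>192); B=P[bar]; print('bar',len(B),B.mean(0),cv2.minAreaRect(B[:,:2].astype(np.float32)))
print(P[[208,208],[265,285]])
E
```

```text
grip px 259 326 358 341.97297297297297 174.90347490347492 ((342.1336975097656, 174.83665466308594), (8.258808135986328, 31.94069480895996), 84.2894058227539)
[ 0.55181935 -0.21028858  0.19757368] [ 0.55238612 -0.21076627  0.195     ]
5735 [ 0.60424201 -0.03025135  0.13944955]
lid ((0.6119626760482788, -0.02956870198249817), (0.17837156355381012, 0.20431187748908997), 5.9703264236450195) [[ 0.51263505  0.06275662]
 [ 0.53388625 -0.14044705]
 [ 0.7112903  -0.12189402]
 [ 0.6900391   0.08130965]] 0.13962161204273738
bar 326 [ 0.48012102 -0.0391682   0.13933698] ((0.4868515729904175, -0.04104820638895035), (0.13310950994491577, 0.04946166276931763), 89.5412368774414)
[[ 0.47257903 -0.02088322  0.14104496]
 [ 0.47224859 -0.0731694   0.13685955]]
```

View pics/top0z.png

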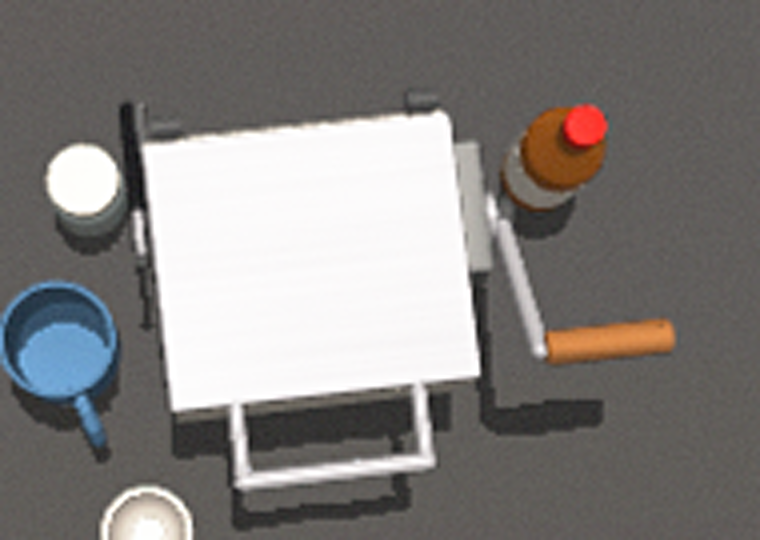

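View pics/scene0z.png

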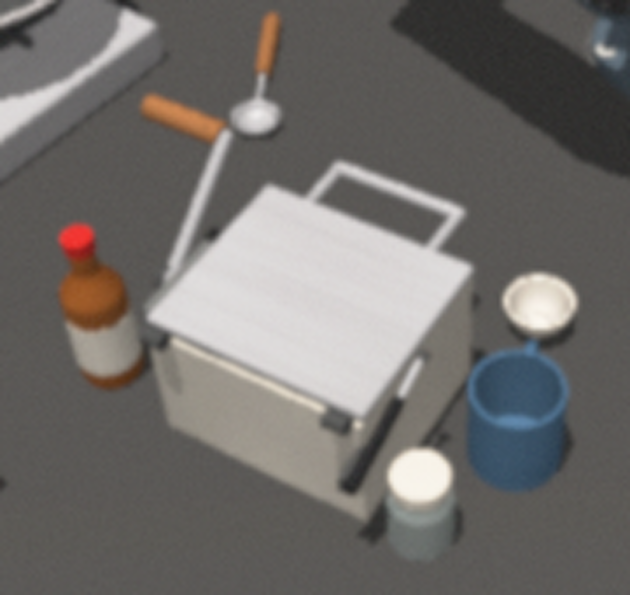

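```bash
python3 - <<'E'
from h import *
d=np.load('top0_d.npy')
e=[(190+240/4-.4,90+483/4-.4),(190+432/4-.4,90+461/4-.4)]
b=[onz('top',u,v,.139) for u,v in e]; print('bar',b,(b[0]+b[1])/2,np.linalg.norm(b[0]-b[1]))
v=b[0]-b[1]; print('yaw bar',np.arctan2(-v[0],v[1]))
bs=[onz('scene',130+u/3.5-.4,120+w/3.5-.4,.139) for u,w in((340,166),(460,212))]; print('bar scene',bs,(bs[0]+bs[1])/2)
g=[onz('top',190+u/4-.4,90+w/4-.4,.195) for u,w in((549,346),(672,334))]; print('grip',g,(g[0]+g[1])/2,np.linalg.norm(g[0]-g[1])); v=g[0]-g[1]; print(np.arctan2(-v[0],v[1]))
for y in(.10,.105,.115):
  R=np.array([[np.cos(y),-np.sin(y)],[np.sin(y),np.cos(y)]])
  ob=((b[0]+b[1])/2)[:2]-R@[-.14,0]; og=((g[0]+g[1])/2)[:2]-R@[-.0794,-.175]; ol=np.array([.61196,-.02957])-R@[.0025,0]
  print(y,'O from bar',ob,'grip',og,'lid',ol)
y=.107; R=np.array([[np.cos(y),-np.sin(y)],[np.sin(y),np.cos(y)]]); o=(ob+og)/2
for n,u,w,z in(('bottle cap',585,126,.17),('salt',147,530,.035)):
  p=onz('top',190+u/4,90+w/4,z); print(n,p,R.T@(p[:2]-o))
E
```

```text
bar [array([0.46685718, 0.01897473, 0.139     ]), array([ 0.480125  , -0.10588715,  0.139     ])] [ 0.47349109 -0.04345621  0.139     ] 0.125564823634471
yaw bar 0.10586277939369272
bar scene [array([ 0.48323686, -0.10235155,  0.139     ]), array([0.47052957, 0.01708462, 0.139     ])] [ 0.47688321 -0.04263347  0.139     ]
grip [array([ 0.54961617, -0.17284018,  0.195     ]), array([ 0.55667571, -0.25008494,  0.195     ])] [ 0.55314594 -0.21146256  0.195     ] 0.07756668317280756
0.09113869998902
0.1 O from bar [ 0.61279167 -0.02947954] grip [ 0.61467842 -0.02941006] lid [ 0.60947249 -0.02981958]
0.105 O from bar [ 0.61272005 -0.02878321] grip [ 0.6137674  -0.02910467] lid [ 0.60947377 -0.02983202]
0.115 O from bar [ 0.61256636 -0.02739168] grip [ 0.61194082 -0.02850759] lid [ 0.60947651 -0.02985687]
bottle cap [ 0.6926061  -0.20492011  0.17      ] [ 0.06099325 -0.1845397 ]
salt [0.43470989 0.08147568 0.035     ] [-0.16484214  0.12776045]
```

```bash
cat >> h.py <<'E'
from scipy.spatial.transform import Rotation as Ro
O=np.array([.613,-.029]); YAW=.105
RC=np.array([[np.cos(YAW),-np.sin(YAW)],[np.sin(YAW),np.cos(YAW)]])
def cw(x,y,z): return np.array([*(O+RC@[x,y]),z])
def units(p,head=YAW,ref=None):
    s=manip.sense(); R=Ro.from_quat(s['tool_rot']).as_matrix(); q=s['tcp_pos'] if ref is None else np.array(ref)
    d=R.T@(np.array(p)-q)/.4; h=np.arctan2(R[1,1],R[0,1]); t=-((head-h+np.pi)%(2*np.pi)-np.pi)/.5
    print('t',round(s['t'],2),'tcp',np.round(s['tcp_pos'],4),'F',np.round(s['force'],1),'gap',round(s['finger_gap'],3),'caddy',np.round([*(RC.T@(np.array(s['tcp_pos'])[:2]-O)),s['tcp_pos'][2]],4)); print('units',np.round(d,4),'twist',round(t,3),'head',round(h,3))
    return d
def barpt(a): return cw(.09-.23*np.cos(a),0,.135+.23*np.sin(a))
E
python3 -c "
from h import *
p=cw(-.079,-.183,.241);print(p);units(p)"
```

```text
[ 0.5536148  -0.21927191  0.241     ]
t 0.1 tcp [ 0.1863 -0.5959  0.2414] F [-0.7 -0.4  0.1] gap 1.003 caddy [-0.4837 -0.5191  0.2414]
units [ 1.1573 -0.6249  0.0027] twist -2.746 head -1.268
```

>>> {"method": "move_arm", "body": {
  "deltas": [
    [0.05, -0.03, -0.01, -0.12, 50],
    [0.13, -0.07, -0.03, -0.25, 0],
    [0.21, -0.11, -0.05, -0.38, 0],
    [0.29, -0.16, -0.05, -0.5, 0],
    [0.37, -0.2, -0.05, -0.62, 0],
    [0.45, -0.24, -0.05, -0.75, 0],
    [0.53, -0.28, -0.05, -0.88, 0],
    [0.6, -0.32, -0.05, -1, 0]
  ]
}}

```text
t: 0.77
tcp_pos: [0.3785, -0.401, 0.262]
tool_rot: [0.92, 0.392, 0.0, -0.0]
force: [0.9, 0.3, -0.3]
finger_gap: -0.001
```

```bash
python3 -c "
from h import *
p=cw(-.079,-.183,.241);units(p)"
```

```text
t 0.77 tcp [ 0.3785 -0.401   0.262 ] F [ 0.9  0.3 -0.3] gap -0.001 caddy [-0.2722 -0.3453  0.262 ]
units [0.6307 0.0015 0.0529] twist -1.739 head -0.765
```

>>> {"method": "move_arm", "body": {
  "deltas": [
    [0.08, 0, 0, -0.12, 0],
    [0.16, 0, 0, -0.25, 0],
    [0.24, 0, 0, -0.38, 0],
    [0.32, 0, 0, -0.5, 0],
    [0.4, 0, 0, -0.62, 0],
    [0.46, 0, 0, -0.75, 0],
    [0.52, 0, 0, -0.88, 0],
    [0.56, 0, 0, -1, 0]
  ]
}}

```text
t: 1.43
tcp_pos: [0.534, -0.2395, 0.2619]
tool_rot: [0.794, 0.608, 0.0, -0.001]
force: [-1.3, 0.1, -0.5]
finger_gap: 0.001
```

```bash
python3 -c "
from h import *
p=cw(-.079,-.183,.241);units(p)"
```

```text
t 1.43 tcp [ 0.534  -0.2395  0.2619] F [-1.3  0.1 -0.5] gap 0.001 caddy [-0.1006 -0.2011  0.2619]
units [0.0615 0.0341 0.0522] twist -0.736 head -0.263
```

>>> {"method": "move_arm", "body": {
  "deltas": [
    [0.03, 0.02, 0, -0.1, 0],
    [0.045, 0.03, 0, -0.22, 0],
    [0.045, 0.03, 0, -0.35, 0],
    [0.045, 0.03, 0, -0.48, 0],
    [0.045, 0.03, 0, -0.6, 0],
    [0.045, 0.03, 0, -0.7, 0],
    [0.045, 0.03, 0, -0.7, 0],
    [0.045, 0.03, 0, -0.7, 0]
  ]
}}

```text
t: 2.1
tcp_pos: [0.549, -0.2273, 0.2619]
tool_rot: [0.678, 0.735, -0.0, -0.0]
force: [-0.1, -0.4, 0.8]
finger_gap: -0.001
```

```bash
python3 - <<'E'
from h import *
p=cw(-.079,-.183,.211);units(p)
im,d=manip.snapshot('top'); cv2.imwrite('pics/t1.png',cv2.resize(im[90:225,190:380,::-1],None,fx=4,fy=4))
im,d=manip.snapshot('scene'); cv2.imwrite('pics/s1.png',cv2.resize(im[60:260,100:310,::-1],None,fx=3,fy=3))
E
```

```text
t 2.1 tcp [ 0.549  -0.2273  0.2619] F [-0.1 -0.4  0.8] gap -0.001 caddy [-0.0844 -0.1905  0.2619]
units [0.0191 0.0132 0.1272] twist -0.048 head 0.081
```

View pics/s1.png

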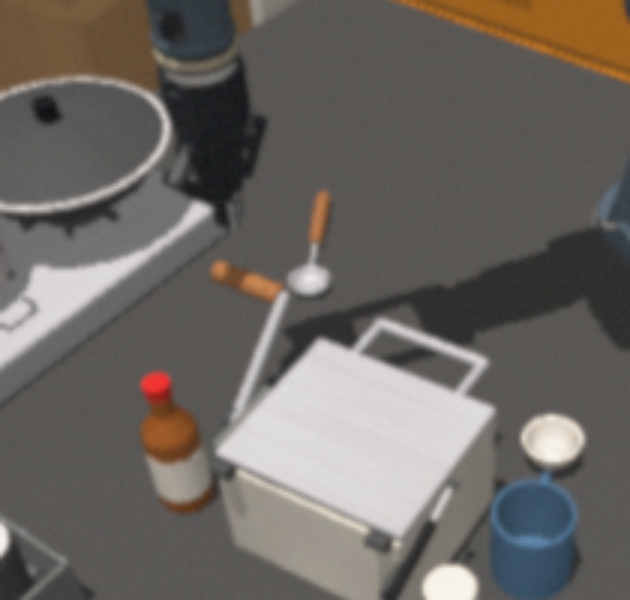

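```bash
python3 - <<'E'
from h import *
s=manip.sense(); p=s['tcp_pos']; print(p,s['t'],proj('scene',p),proj('top',p), proj('scene',cw(-.0794,-.175,.189)),proj('top',cw(-.0794,-.175,.189)))
E
```

```text
[ 0.54911334 -0.22742861  0.26207895] 2.2 (np.float64(176.09769605245927), np.float64(131.81388949484784)) (np.float64(355.59030895096646), np.float64(173.56462252803613)) (np.float64(183.0428936541524), np.float64(153.70422945609542)) (np.float64(341.6634909691719), np.float64(175.12998842739918))
```

View pics/t1.png

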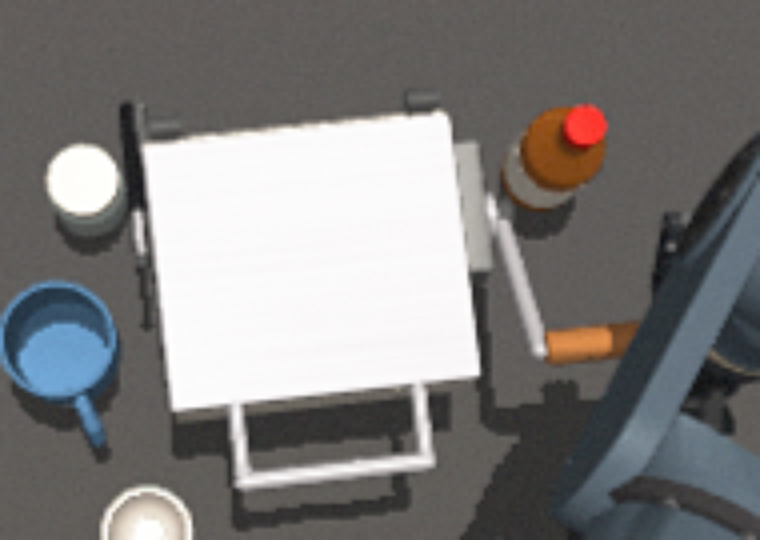

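>>> {"method": "move_arm", "body": {
  "deltas": [
    [0.01, 0.005, 0.02, -0.05, 0],
    [0.02, 0.01, 0.04, -0.05, 0],
    [0.025, 0.013, 0.06, -0.05, 0],
    [0.025, 0.013, 0.08, -0.05, 0],
    [0.025, 0.013, 0.1, -0.05, 0],
    [0.025, 0.013, 0.11, -0.05, 0],
    [0.025, 0.013, 0.11, -0.05, 0],
    [0.025, 0.013, 0.11, -0.05, 0]
  ]
}}

```text
t: 2.87
tcp_pos: [0.5535, -0.2172, 0.2179]
tool_rot: [0.668, 0.744, -0.0, -0.0]
force: [0.4, -0.5, -0.6]
finger_gap: -0.0
```

```bash
python3 - <<'E'
from h import *
p=cw(-.079,-.180,.211);units(p)
for a in np.arange(.1,.86,.15): print(a); units(cw(.02-.13*np.cos(.7-a),-.18,.127+.13*np.sin(.7-a)))
E
```

```text
t 2.87 tcp [ 0.5535 -0.2172  0.2179] F [ 0.4 -0.5 -0.6] gap -0.0 caddy [-0.0789 -0.1809  0.2179]
units [ 0.0022 -0.0003  0.0172] twist 0.004 head 0.107
0.1
t 2.87 tcp [ 0.5535 -0.2172  0.2179] F [ 0.4 -0.5 -0.6] gap -0.0 caddy [-0.0789 -0.1809  0.2179]
units [ 0.0022 -0.021   0.0437] twist 0.004 head 0.107
0.25
t 2.87 tcp [ 0.5535 -0.2172  0.2179] F [ 0.4 -0.5 -0.6] gap -0.0 caddy [-0.0789 -0.1809  0.2179]
units [ 0.0023 -0.0454  0.0859] twist 0.004 head 0.107
0.4
t 2.87 tcp [ 0.5535 -0.2172  0.2179] F [ 0.4 -0.5 -0.6] gap -0.0 caddy [-0.0789 -0.1809  0.2179]
units [ 0.0023 -0.0632  0.1312] twist 0.004 head 0.107
0.5499999999999999
t 2.87 tcp [ 0.5535 -0.2172  0.2179] F [ 0.4 -0.5 -0.6] gap -0.0 caddy [-0.0789 -0.1809  0.2179]
units [ 0.0023 -0.0741  0.1787] twist 0.004 head 0.107
0.7
t 2.87 tcp [ 0.5535 -0.2172  0.2179] F [ 0.4 -0.5 -0.6] gap -0.0 caddy [-0.0789 -0.1809  0.2179]
units [ 0.0023 -0.0777  0.2273] twist 0.004 head 0.107
0.85
t 2.87 tcp [ 0.5535 -0.2172  0.2179] F [ 0.4 -0.5 -0.6] gap -0.0 caddy [-0.0789 -0.1809  0.2179]
units [ 0.0022 -0.074   0.2758] twist 0.004 head 0.107
```

Follow the arc to about 0.7 rad first.

>>> {"method": "move_arm", "body": {
  "deltas": [
    [0, 0, 0.02, 0, 0],
    [0, -0.022, 0.044, 0, 0],
    [0, -0.036, 0.067, 0, 0],
    [0, -0.047, 0.09, 0, 0],
    [0, -0.06, 0.12, 0, 0],
    [0, -0.068, 0.15, 0, 0],
    [0, -0.074, 0.18, 0, 0],
    [0, -0.078, 0.22, 0, 0]
  ]
}}

```text
t: 3.53
tcp_pos: [0.5216, -0.2211, 0.1311]
tool_rot: [0.668, 0.744, -0.001, 0.0]
force: [-4.1, -1.1, 5.3]
finger_gap: -0.0
```

```bash
python3 - <<'E'
from h import *
units(cw(-.1085,-.18,.1076))
im,d=manip.snapshot('scene'); cv2.imwrite('pics/s2.png',cv2.resize(im[60:260,100:310,::-1],None,fx=3,fy=3))
E
```

```text
t 3.53 tcp [ 0.5216 -0.2211  0.1311] F [-4.1 -1.1  5.3] gap -0.0 caddy [-0.111  -0.1815  0.1311]
units [0.0037 0.0064 0.0588] twist 0.005 head 0.107
```

View pics/s2.png

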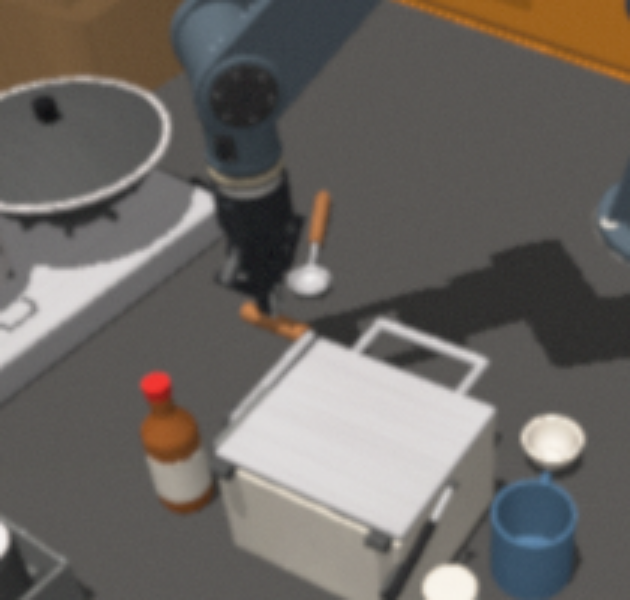

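The lever (grip near (275,322) in the crop) is following the fingers. I'll press to the stop, looking for the force to rise.

>>> {"method": "move_arm", "body": {
  "deltas": [
    [0, 0.002, 0.012, 0, 0],
    [0, 0.004, 0.022, 0, 0],
    [0, 0.006, 0.032, 0, 0],
    [0, 0.008, 0.042, 0, 0],
    [0, 0.01, 0.05, 0, 0],
    [0, 0.01, 0.056, 0, 0],
    [0, 0.01, 0.06, 0, 0],
    [0, 0.01, 0.06, 0, 0]
  ]
}}

```text
t: 4.25
tcp_pos: [0.5267, -0.2201, 0.1075]
tool_rot: [0.668, 0.744, -0.0, 0.0]
force: [-4.4, -0.5, 8.0]
finger_gap: 0.0
```

```bash
python3 - <<'E'
from h import *
units(cw(-.1085,-.18,.1076))
im,d=manip.snapshot('scene'); cv2.imwrite('pics/s3.png',cv2.resize(im[60:260,100:310,::-1],None,fx=3,fy=3))
E
```

```text
t 4.25 tcp [ 0.5267 -0.2201  0.1075] F [-4.4 -0.5  8. ] gap 0.0 caddy [-0.1059 -0.181   0.1075]
units [ 0.0025 -0.0065 -0.0003] twist 0.005 head 0.107
```

View pics/s3.png

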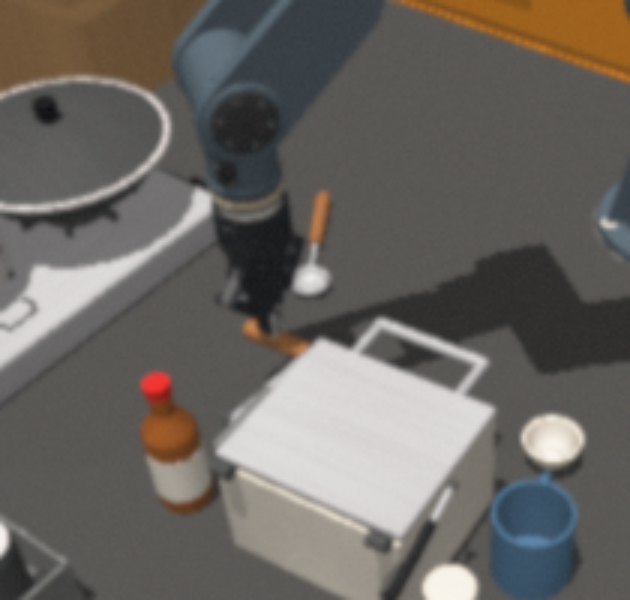

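>>> {"method": "move_arm", "body": {
  "deltas": [
    [0, -0.004, 0.004, 0, 0],
    [0, -0.006, 0.008, 0, 0],
    [0, -0.006, 0.012, 0, 0],
    [0, -0.006, 0.014, 0, 0],
    [0, -0.006, 0.015, 0, 0],
    [0, -0.006, 0.015, 0, 0],
    [0, -0.006, 0.015, 0, 0],
    [0, -0.006, 0.015, 0, 0]
  ]
}}

```text
t: 4.97
tcp_pos: [0.5266, -0.2202, 0.1068]
tool_rot: [0.668, 0.744, 0.001, 0.003]
force: [-6.8, 6.3, 38.5]
finger_gap: -0.002
```

```bash
python3 - <<'E'
from h import *
units(cw(-.1085,-.18,.1076))
E
```

```text
t 4.97 tcp [ 0.5266 -0.2202  0.1068] F [-6.8  6.3 38.5] gap -0.002 caddy [-0.106  -0.1811  0.1068]
units [ 0.0028 -0.0062 -0.0021] twist 0.004 head 0.107
```

Stop reached (force rose from 8 to 38 N with no travel). Releasing now.

>>> {"method": "move_arm", "body": {
  "deltas": [
    [0, 0, -0.02, 0, 0],
    [0, -0.01, -0.06, 0, 0],
    [0, -0.01, -0.12, 0, 0],
    [0, -0.01, -0.19, 0, 0],
    [0, -0.01, -0.26, 0, 0],
    [0, -0.01, -0.33, 0, 0],
    [0, -0.01, -0.37, 0, 0],
    [0, -0.01, -0.37, 0, 0]
  ]
}}

```text
t: 5.63
tcp_pos: [0.5235, -0.2221, 0.2529]
tool_rot: [0.668, 0.744, 0.001, 0.006]
force: [0.5, 0.2, 0.9]
finger_gap: -0.0
```

```bash
python3 - <<'E'
from h import *
units(cw(-.14,0,.25))
im,d=manip.snapshot('scene'); cv2.imwrite('pics/s4.png',cv2.resize(im[60:260,100:310,::-1],None,fx=3,fy=3))
E
```

```text
t 5.63 tcp [ 0.5235 -0.2221  0.2529] F [0.5 0.2 0.9] gap -0.0 caddy [-0.1093 -0.1827  0.2529]
units [ 0.4568 -0.0759  0.0035] twist 0.004 head 0.107
```

View pics/s4.png

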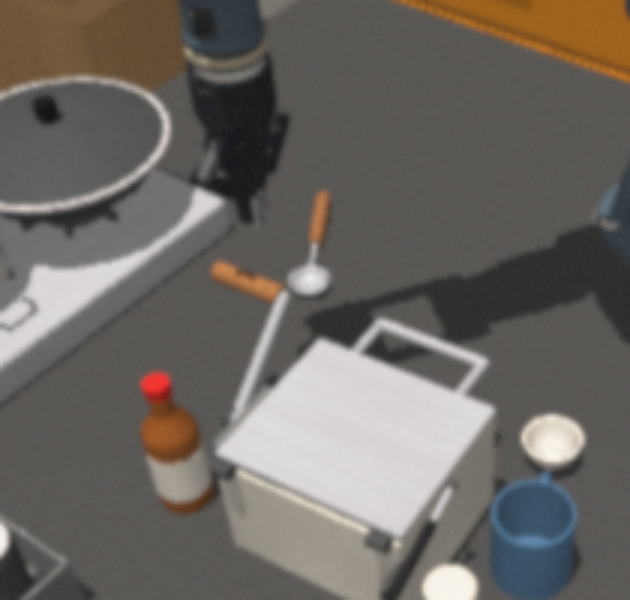

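Lever is back at its rest pixels (grip (212,268)–(283,293) as before). Now over the bar, jaws partly open.

>>> {"method": "move_arm", "body": {
  "deltas": [
    [0.05, -0.01, 0, 0, 10],
    [0.13, -0.03, 0, 0, 45],
    [0.22, -0.04, 0, 0, 45],
    [0.31, -0.06, 0, 0, 45],
    [0.38, -0.07, 0, 0, 45],
    [0.43, -0.07, 0, 0, 45],
    [0.45, -0.07, 0, 0, 45],
    [0.45, -0.07, 0, 0, 45]
  ]
}}

```text
t: 6.35
tcp_pos: [0.4725, -0.043, 0.2473]
tool_rot: [0.667, 0.745, -0.0, -0.001]
force: [-0.2, -0.2, -0.2]
finger_gap: 0.451
```

```bash
python3 - <<'E'
from h import *
units(cw(-.14,0,.21))
im,d=manip.snapshot('scene'); cv2.imwrite('pics/s5.png',cv2.resize(im[60:260,100:310,::-1],None,fx=3,fy=3))
E
```

```text
t 6.35 tcp [ 0.4725 -0.043   0.2473] F [-0.2 -0.2 -0.2] gap 0.451 caddy [-0.1412  0.0008  0.2473]
units [-0.0022  0.0032  0.0933] twist 0.01 head 0.11
```

View pics/s5.png

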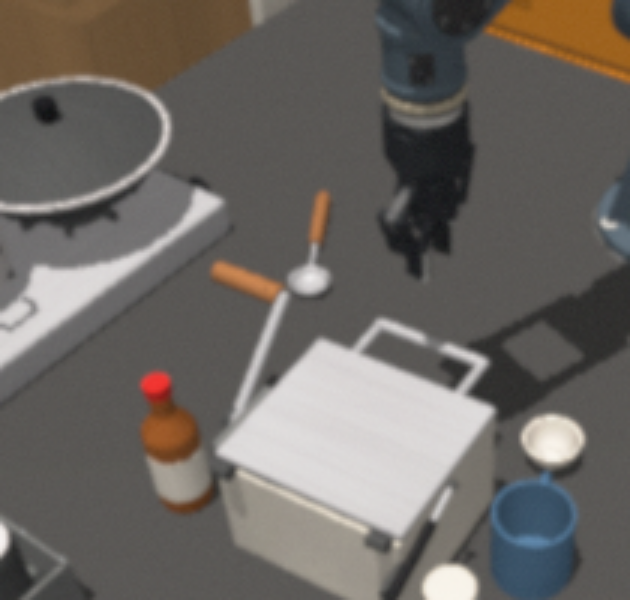

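>>> {"method": "move_arm", "body": {
  "deltas": [
    [0, 0.003, 0.05, 0, 45],
    [0, 0.003, 0.11, 0, 45],
    [0, 0.003, 0.17, 0, 45],
    [0, 0.003, 0.22, 0, 45],
    [0, 0.003, 0.26, 0, 45],
    [0, 0.003, 0.29, 0, 45],
    [0, 0.003, 0.303, 0, 45],
    [0, 0.003, 0.303, 0, 45]
  ]
}}

```text
t: 7.07
tcp_pos: [0.4743, -0.0457, 0.1256]
tool_rot: [0.669, 0.743, -0.001, -0.001]
force: [-0.0, -0.9, -0.4]
finger_gap: 0.45
```

```bash
python3 - <<'E'
from h import *
units(cw(-.14,0,.127))
im,d=manip.snapshot('scene'); cv2.imwrite('pics/s6.png',cv2.resize(im[60:260,100:310,::-1],None,fx=3,fy=3))
E
```

```text
t 7.07 tcp [ 0.4743 -0.0457  0.1256] F [-0.  -0.9 -0.4] gap 0.45 caddy [-0.1397 -0.0021  0.1256]
units [ 0.0052 -0.0007 -0.0034] twist 0.001 head 0.105
```

View pics/s6.png

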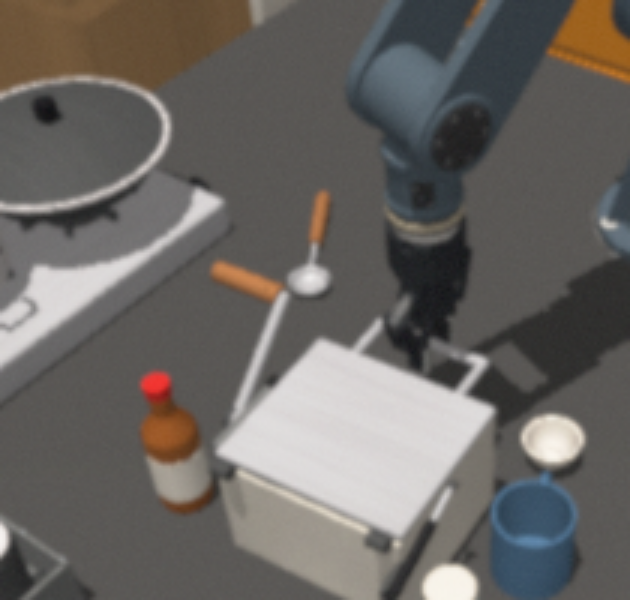

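Fingers straddle the bar, one each side near (418,350). Closing.

>>> {"method": "move_arm", "body": {
  "deltas": [
    [0, 0, 0, 0, 20],
    [0, 0, 0, 0, 5],
    [0, 0, 0, 0, 0],
    [0, 0, 0, 0, 0],
    [0, 0, 0, 0, 0],
    [0, 0, 0, 0, 0],
    [0, 0, 0, 0, 0],
    [0, 0, 0, 0, 0]
  ],
  "force": 40
}}

```text
t: 7.78
tcp_pos: [0.4752, -0.045, 0.1279]
tool_rot: [0.668, 0.744, 0.0, 0.001]
force: [0.0, -1.9, 6.6]
finger_gap: 0.124
```

```bash
python3 - <<'E'
from h import *
units(barpt(0)-[0,0,.008])
b=barpt(0)
for a in (.1,.2,.3,.4,.5,.6,.7,.8,.9,1.,1.1): 
  s=manip.sense(); R=Ro.from_quat(s['tool_rot']).as_matrix(); print(a,np.round(R.T@(barpt(a)-b)/.4,3))
E
```

```text
t 7.78 tcp [ 0.4752 -0.045   0.1279] F [ 0.  -1.9  6.6] gap 0.124 caddy [-0.1387 -0.0015  0.1279]
units [ 0.0038 -0.0031  0.0021] twist 0.005 head 0.107
0.1 [-0.     0.003 -0.057]
0.2 [-0.     0.012 -0.114]
0.3 [-0.     0.026 -0.17 ]
0.4 [-0.     0.046 -0.224]
0.5 [-0.001  0.071 -0.276]
0.6 [-0.001  0.101 -0.324]
0.7 [-0.001  0.136 -0.37 ]
0.8 [-0.001  0.175 -0.412]
0.9 [-0.001  0.219 -0.45 ]
1.0 [-0.001  0.265 -0.483]
1.1 [-0.001  0.315 -0.512]
```

Bar gripped (gap 10.5 mm ≈ 12 mm bar). Raising along the arc.

>>> {"method": "move_arm", "body": {
  "deltas": [
    [0, 0.001, -0.028, 0, 0],
    [0, 0.003, -0.057, 0, 0],
    [0, 0.007, -0.086, 0, 0],
    [0, 0.012, -0.114, 0, 0],
    [0, 0.019, -0.142, 0, 0],
    [0, 0.026, -0.17, 0, 0],
    [0, 0.036, -0.197, 0, 0],
    [0, 0.046, -0.224, 0, 0]
  ]
}}

```text
t: 8.45
tcp_pos: [0.4916, -0.0432, 0.2158]
tool_rot: [0.668, 0.744, -0.002, -0.001]
force: [2.4, -4.7, -7.2]
finger_gap: 0.124
```

```bash
cat >> h.py <<'E'
def ang():
    s=manip.sense(); p=np.array(s['tcp_pos'])+[0,0,.008]; c=RC.T@(p[:2]-O); dx,dz=.09-c[0],p[2]-.135
    print('ang',round(np.arctan2(dz,dx),4),'r',round(np.hypot(dx,dz),4),'y',round(c[1],4)); return np.arctan2(dz,dx)
E
python3 - <<'E'
from h import *
units(barpt(.4)-[0,0,.008]); ang()
E
```

```text
t 8.45 tcp [ 0.4916 -0.0432  0.2158] F [ 2.4 -4.7 -7.2] gap 0.124 caddy [-0.1222 -0.0014  0.2158]
units [ 0.0034  0.0009 -0.0018] twist 0.006 head 0.108
ang 0.3965 r 0.2301 y -0.0014
```

Tracking well (radius 0.230). Next 0.4 → 0.8.

>>> {"method": "move_arm", "body": {
  "deltas": [
    [0, 0.012, -0.026, 0, 0],
    [0, 0.025, -0.052, 0, 0],
    [0, 0.04, -0.076, 0, 0],
    [0, 0.055, -0.1, 0, 0],
    [0, 0.072, -0.123, 0, 0],
    [0, 0.09, -0.146, 0, 0],
    [0, 0.109, -0.168, 0, 0],
    [0, 0.129, -0.188, 0, 0]
  ]
}}

```text
t: 9.12
tcp_pos: [0.5386, -0.0382, 0.291]
tool_rot: [0.668, 0.744, -0.006, -0.005]
force: [-10.0, -5.9, 4.5]
finger_gap: 0.12
```

```bash
python3 - <<'E'
from h import *
ang()
for a in(.8,.9,1.,1.1):units(barpt(a)-[0,0,.008])
E
```

```text
ang 0.7824 r 0.2326 y -0.0013
t 9.12 tcp [ 0.5386 -0.0382  0.291 ] F [-10.   -5.9   4.5] gap 0.12 caddy [-0.075  -0.0013  0.291 ]
units [ 0.0033  0.0118 -0.0027] twist 0.006 head 0.108
t 9.12 tcp [ 0.5386 -0.0382  0.291 ] F [-10.   -5.9   4.5] gap 0.12 caddy [-0.075  -0.0013  0.291 ]
units [ 0.0031  0.0544 -0.0413] twist 0.006 head 0.108
t 9.12 tcp [ 0.5386 -0.0382  0.291 ] F [-10.   -5.9   4.5] gap 0.12 caddy [-0.075  -0.0013  0.291 ]
units [ 0.0029  0.1006 -0.0754] twist 0.006 head 0.108
t 9.12 tcp [ 0.5386 -0.0382  0.291 ] F [-10.   -5.9   4.5] gap 0.12 caddy [-0.075  -0.0013  0.291 ]
units [ 0.0028  0.15   -0.1047] twist 0.006 head 0.108
```

```bash
python3 - <<'E'
from h import *
im,d=manip.snapshot('scene'); cv2.imwrite('pics/s7.png',cv2.resize(im[60:260,100:310,::-1],None,fx=3,fy=3))
units(barpt(1.0)-[0,0,.008])
E
```

```text
t 9.17 tcp [ 0.5404 -0.0381  0.2929] F [-10.6  -4.9   8.8] gap 0.118 caddy [-0.0731 -0.0014  0.2929]
units [ 0.0031  0.0963 -0.0703] twist 0.006 head 0.108
```

View pics/s7.png

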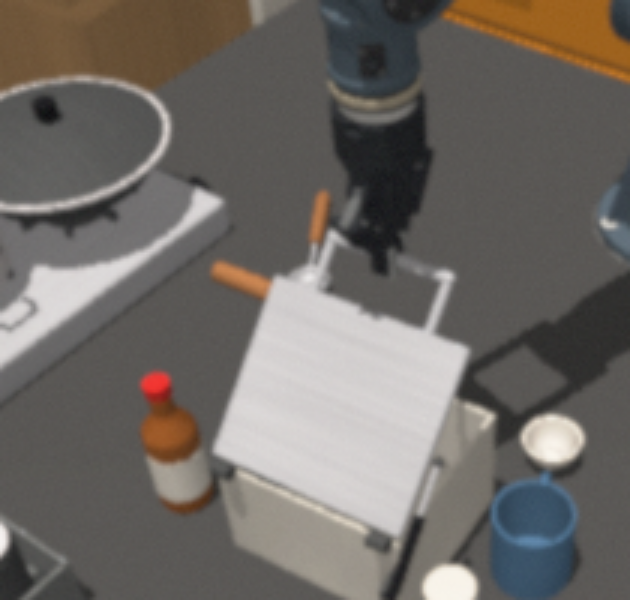

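>>> {"method": "move_arm", "body": {
  "deltas": [
    [0, 0.008, -0.012, 0, 0],
    [0, 0.022, -0.026, 0, 0],
    [0, 0.037, -0.039, 0, 0],
    [0, 0.052, -0.051, 0, 0],
    [0, 0.068, -0.062, 0, 0],
    [0, 0.084, -0.073, 0, 0],
    [0, 0.084, -0.073, 0, 0],
    [0, 0.084, -0.073, 0, 0]
  ]
}}

```text
t: 9.83
tcp_pos: [0.5746, -0.0344, 0.3223]
tool_rot: [0.668, 0.744, -0.003, -0.001]
force: [-7.2, -3.8, 9.6]
finger_gap: 0.123
```

```bash
cat >> h.py <<'E'
def plane():
    for n in('scene','top'):
        im,d=manip.snapshot(n); P=cloud(n,d); c=(P[...,:2]-O)@RC; z=P[...,2]
        m=(d>0)&(np.abs(c[...,1])<.09)&(z>.15)&(c[...,0]<.095)&(c[...,0]>-.14)
        X=c[...,0][m];Z=z[m];Y=c[...,1][m]
        r=np.hypot(.09-X,Z-.135); k=(r>.03)&(r<.165); X,Z,Y=X[k],Z[k],Y[k]
        k=np.ones(len(X),bool)
        for _ in range(8):
            Q=np.stack([X[k],Z[k]],1); mu=np.median(Q,0) if _==0 else Q.mean(0); u,s,v=np.linalg.svd(Q-mu,full_matrices=False)
            res=(np.stack([X,Z],1)-mu)@v[1]; k=np.abs(res)<max(.004,2*np.std(res[k])) if _<3 else np.abs(res)<.004
        t=v[0]*np.sign(v[0][1]); a=np.arctan2(t[1],-t[0]); nrm=v[1]
        print(n,'lid angle',round(a,4),'n',k.sum(),len(X),'hinge off-plane',round(float((np.array([.09,.135])-mu)@nrm),4))
E
python3 - <<'E'
from h import *
ang(); units(barpt(1.0)-[0,0,.008]); plane()
E
```

```text
ang 0.988 r 0.2339 y -0.0013
t 9.83 tcp [ 0.5746 -0.0344  0.3223] F [-7.2 -3.8  9.6] gap 0.123 caddy [-0.0387 -0.0013  0.3223]
units [0.0033 0.0112 0.0043] twist 0.005 head 0.107
scene lid angle 0.9685 n 3000 3042 hinge off-plane -0.0069
top lid angle 0.9704 n 406 406 hinge off-plane -0.0047
```

>>> {"method": "move_arm", "body": {
  "deltas": [
    [0, 0.008, -0.008, 0, 0],
    [0, 0.016, -0.015, 0, 0],
    [0, 0.025, -0.021, 0, 0],
    [0, 0.034, -0.028, 0, 0],
    [0, 0.043, -0.034, 0, 0],
    [0, 0.052, -0.039, 0, 0],
    [0, 0.052, -0.039, 0, 0],
    [0, 0.052, -0.039, 0, 0]
  ]
}}

```text
t: 10.6
tcp_pos: [0.5989, -0.0318, 0.3377]
tool_rot: [0.668, 0.744, 0.0, 0.001]
force: [-1.1, -4.0, 5.6]
finger_gap: 0.12
```

```bash
python3 - <<'E'
from h import *
ang(); units(barpt(1.1)-[0,0,.008]); plane()
E
```

```text
ang 1.1109 r 0.2351 y -0.0013
t 10.6 tcp [ 0.5989 -0.0318  0.3377] F [-1.1 -4.   5.6] gap 0.12 caddy [-0.0144 -0.0013  0.3377]
units [0.0032 0.0001 0.0142] twist 0.004 head 0.107
scene lid angle 1.0935 n 2908 2925 hinge off-plane 0.007
top lid angle 1.0959 n 251 251 hinge off-plane -0.0046
```

Past balance (camera 1.094 rad, force now pushes open). Bringing it back to about 0.92.

>>> {"method": "move_arm", "body": {
  "deltas": [
    [0, -0.015, 0.008, 0, 0],
    [0, -0.03, 0.016, 0, 0],
    [0, -0.045, 0.025, 0, 0],
    [0, -0.06, 0.034, 0, 0],
    [0, -0.075, 0.045, 0, 0],
    [0, -0.087, 0.054, 0, 0],
    [0, -0.087, 0.054, 0, 0],
    [0, -0.087, 0.054, 0, 0]
  ]
}}

```text
t: 11.37
tcp_pos: [0.5627, -0.0355, 0.3143]
tool_rot: [0.668, 0.744, -0.001, -0.0]
force: [-1.5, -6.2, 1.9]
finger_gap: 0.122
```

```bash
python3 - <<'E'
from h import *
ang(); units(barpt(.92)-[0,0,.008]); plane();ang()
E
```

```text
ang 0.9263 r 0.2343 y -0.0012
t 11.37 tcp [ 0.5627 -0.0355  0.3143] F [-1.5 -6.2  1.9] gap 0.122 caddy [-0.0507 -0.0012  0.3143]
units [0.003  0.0035 0.0107] twist 0.003 head 0.106
scene lid angle 0.9032 n 3017 3067 hinge off-plane 0.0068
top lid angle 0.9039 n 533 533 hinge off-plane 0.005
ang 0.9274 r 0.2343 y -0.0012
```

>>> {"method": "move_arm", "body": {
  "deltas": [
    [0, 0, 0, 0, 0],
    [0, 0, 0, 0, 0],
    [0, 0, 0, 0, 0],
    [0, 0, 0, 0, 0],
    [0, 0, 0, 0, 0],
    [0, 0, 0, 0, 0],
    [0, 0, 0, 0, 0],
    [0, 0, 0, 0, 0]
  ]
}}

```text
t: 12.13
tcp_pos: [0.5629, -0.0355, 0.3144]
tool_rot: [0.668, 0.744, -0.001, -0.0]
force: [-1.2, -5.0, 1.8]
finger_gap: 0.119
```

```bash
python3 - <<'E'
from h import *
ang(); units(barpt(.92)-[0,0,.008]); plane(); print(np.abs(manip.sense()['qd']).max())
im,d=manip.snapshot('scene'); cv2.imwrite('pics/s9.png',im[:,:,::-1])
E
```

```text
ang 0.9276 r 0.2342 y -0.0012
t 12.13 tcp [ 0.5629 -0.0355  0.3144] F [-1.2 -5.   1.8] gap 0.119 caddy [-0.0505 -0.0012  0.3144]
units [0.0029 0.0029 0.0111] twist 0.003 head 0.107
scene lid angle 0.9047 n 3040 3077 hinge off-plane 0.0068
top lid angle 0.9072 n 523 523 hinge off-plane 0.0046
0.0016505198867540751
```

View pics/s9.png

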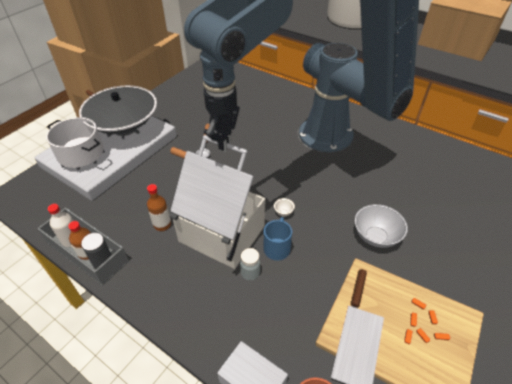

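The lid is held part open by its bar at about (225,150). Every other object is at its starting pixels: bottle (158,210), mug (278,240), jar (250,265), dish (284,208), bowl (380,227). The arm is still, so I'm handing in.

```bash
python3 -c "
from station import manip
print(manip.sign_off())"
```

```text
the job is handed in; nothing more can be done
None
```

The job is done and handed in at about 12 s of the 64 s allowed.

- **Lever:** With the lid shut, I pressed the lever to its stop; the force rose from 8 N to 38 N with no further travel. I then raised the arm clear, and the picture shows the lever back at its rest position.
- **Lid:** I gripped the front bar and raised the lid to about 1.09 rad, where the force had turned to opening. I then brought it back and held it just below the balance point with the grip still closed.
- **Last checks:** The arm is at rest. The lid angle reads 0.905 rad from both cameras and 0.928 rad from the arm's pose, which is 4 to 5.5 degrees below balance. In the last picture the other things on the worktop look unmoved, though the spoon is partly hidden behind the lid and gripper.
- **Disagreement:** The bar's radius about the hinge, worked out from the arm's pose, is 4 mm too long (234 mm against 230 mm). That may explain the 0.02 rad gap between the two angle readings. Both readings are inside the allowed band.

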